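Screw the spout head onto the doughnut filler until it faces the rest

TASK

Fit the loose spout head onto the doughnut filler: set it gently in the collar on top of the tank so that its keys drop into the collar's slots, then screw it clockwise, turning the collar with it, until the spout points straight out over the doughnut rest, and let go of it. The thread has no stop at that position. Do not force the head against the filler, and leave the small plain lid and the doughnut on the rest where they are.

Things in the scene. Friction and masses are not known exactly. Their poses are not given: they have to be found in the camera images.
- head: The loose spout head, steel with a black bar, 0.36 kg, 73 mm high, standing on its plug. Origin: centre of the plug's underside; z up, x towards the spout. Plug: radius 26 mm, z = 0 to 20 mm, its foot tapered to radius 20 mm over the lowest 7 mm. Flange above it: radius 46 mm, z = 20 to 34 mm. Not the cap, a smaller lid with a black bar but no spout.
- keys (a point): On the head's axis, 10 mm above its origin: the lower face of three keys under the flange. They stick out of the plug to radius 41 mm, each 9 mm wide and 10 mm deep (z = 10 to 20 mm of the head), at 0, 100 and 230 degrees counterclockwise from the head's x seen from above, so they fit the collar's slots in one way only.
- grip (a point): On the head's axis, 58 mm above its origin, inside the grip bar (64 mm long along the head's x, 16 mm wide along y, z = 33 to 73 mm): a good TCP height for gripping the bar across its width. x towards the spout.
- spout (a point): Tip of the spout, at x = 89 mm, z = 14 mm of the head's frame. The spout is a 16 mm thick pipe that leaves the flange towards the head's x and bends down at its end, 97 mm from the axis.
- filler: The doughnut filler, fixed: a round steel tank of radius 66 mm, top 130 mm above the table, a small white switch box at its -x side and a low steel block, the doughnut rest, at its +y side. Origin: centre of the tank's underside; z up; y points from the axis to the middle of the rest. On top, on the same axis, it carries a captive threaded collar.
- neck (a point): On the filler's axis, fixed, 152 mm above the table: height of the collar's top when fully raised. Collar: upright ring, outer radius 43, bore radius 28.5 mm, open below for the plug. Its top has three slots 13 mm wide, 11 mm deep, spaced as the head's keys. Clockwise from above it sinks 12 mm per turn; it turns stiffly (about 0.3 N m), stays where left, and turns 3.4 rad in all.
- seat (a point): On the filler's axis, fixed, 132 mm above the table: where the head's origin is when keyed in the fully raised collar (flange on the collar's top). Before the keys drop in they ride on the collar and the head is 10 mm higher. With the spout over the rest the collar is 2.6 rad down from fully raised and the head's origin 127 mm above the table.
- search (a point): On the filler's axis, fixed. The collar starts at an unmeasured angle, 0 to 0.9 rad clockwise of fully raised, its top 0 to 1.7 mm lower. So the keys drop in where the head's x axis is between 1.7 and 2.6 rad counterclockwise (from above) of the filler's y axis: find it by turning the head under light pressure, or look at the slots. Then 1.7 to 2.6 rad of clockwise turning remain.
- rest (a point): Centre of the top of the doughnut rest (block 100 by 110 mm, 45 mm high, with a doughnut about 35 mm high on it), 120 mm from the filler's axis along its y.
- cap: A small plain lid, radius 30 mm, 48 mm high, with a black bar and no spout. Origin under its centre. Leave alone.
- bun0: Filled doughnut on the rest, radius 42 mm. Origin under its centre. Leave alone.
There are look-alikes about, which are no part of the job. What is shaped like the head but pink, purple or yellow is not meant.

How it is judged (in metres and radians):
On the way:
1. the head sits in the collar with its keys in the slots (z of head in the frame of filler between 0.11 and 0.135 m and horizontal distance between head and neck below 0.005 m and angle between head's own z axis and vertical below 0.07 rad), for 0.2 s.
At the end, for the whole second after the job is handed in: The head is keyed in the collar and screwed down with it (its origin at most 130 mm above the table, within 5 mm of the axis, upright within 4 degrees), the spout points along the filler's y axis to within 7 degrees, and the head is released and at rest (z of head in the frame of filler between 0.11 and 0.13 m and horizontal distance between head and neck below 0.005 m and angle between head's own z axis and vertical below 0.07 rad and y of spout in the frame of filler above 0.07 m and x of spout in the frame of filler between -0.0115 and 0.0115 m and linear speed of head below 0.02 m/s and angular speed of head below 0.1 rad/s); the robot touches nothing.
It fails at once if the head is forced against the filler (more than 40 N) (contact force between head and filler above 40 N).
It fails at once if the robot presses on the filler itself (more than 15 N) (contact force between any of the fingers, the arm and filler above 15 N).
It fails at once if the small lid or the doughnut on the rest is moved by more than 20 mm (distance of any of cap, bun0 from where it was at the start of the episode above 0.02 m).
It also fails if it takes over 72 s, if anything falls off the work surface, if the arm or the gripper's body presses on something with over 40 N, if the wrist force passes 120 N, or if a joint passes its speed limit or range.

ROBOT

A 7-joint arm with a two-finger parallel gripper is mounted at the origin on the work surface. World frame = base frame: x ahead of the robot, y to its left, z up, the work surface at z = 0. Lengths are in mm, angles in rad, forces in N, time in s.
With the tool pointing down it reaches from about 425 to 875 mm from the base axis. Payload 9.9 kg.
Tool frame: the origin (TCP) lies between the finger pads, 19 mm behind the fingertips; this is the grasp point; z points along the fingers, y is the line along which they close (so a half turn about z gives the same grasp; the last joint's range is limited). The gripper opens to 85 mm and grips with 20 to 120 N. Pads are 22 mm wide; open, the fingers measure 114 mm over their backs; the gripper's body (76 mm by 85 mm) begins 54 mm behind the grasp point. The pads swing forward as they close: fully open they stand 13 mm farther back than shut.
Start: joints at [1.158, 0.576, 0.025, 1.437, -0.015, 1.129, -0.057], TCP at [217.967, -638.843, 249.989] pointing down, gripper open.
Joint ranges: [-2.76, 2.76], [-0.34, 2.15], [-1.52, 1.57], [0.19, 2.46], [-1.09, 4.23], [0.17, 1.99], [-2.82, 2.82]. Speed limits (rad/s): [2.22, 2.22, 3.01, 3.01, 3.14, 3.14, 3.14].

INTERFACE

Orientations are given as a unit quaternion [x, y, z, w].
In Python, from station import manip gives the robot as it stands.
- The arm moves only by the tool play_rows, never from a script. Its argument "moves" is text: rows parted by semicolons, each of 5 numbers parted by spaces: the shift along the tool's x, y, z in fractions of the full range, 1 being 0.8 m, then the turn about the tool's z in a scale on which 1.0 is 2 pi rad, then the finger opening in m, from 0 to 0.0854. In form: x y z twist fingers; .... A call has 1 to 20 rows; each row is the pose to reach, as a shift and turn from the pose commanded when the call began, along the tool's axes at that moment; what a row does not reach only later rows make up. A row lasts 1/12 s, in which the tool goes at most 41.7 mm and 7.16 degrees, less where a joint would pass 70% of its speed; a pose out of reach is approached as far as the arm can. A call with a gripper value outside its range is refused whole. The fingers move at their own pace and stop on an object; the grip force is fixed at half the most. Time passes only in rows, so rows that repeat a pose let the fingers close. It gives the time, the measured TCP pose, the force, the opening and the grip force at its end, in the units of the state.
- manip.observe(): the state, without advancing time (a new reading comes with each control period).
- manip.camera(name): name is "side" or "top" or "wrist"; returns the picture (420x560x3 uint8, red, green, blue); there is no depth.
- manip.camera_params(name): a dict with "fx", "fy", "cx", "cy" (pixels), "distortion" ([k1, k2, p1, p2, k3] as OpenCV has them; the pictures are not rectified), "world_to_cam" (4x4, takes a point from world to camera coordinates). Camera axes: x right, y up, looking along -z (the intrinsics and any distortion apply to the point x, -y, -z); pixel columns grow to the right and rows downward; lengths in mm; the calibration is good to about 2 mm. A picture is of the moment at which its call begins: read the wrist's pose just before it. camera_params takes no time and is no camera call; for the wrist camera it gives the pose at the moment of the call.
- manip.finish_job(): hands the job in; it is judged then, once.
The state is a dict: "clock": time; "joint_positions": joint angles; "qvel": joint speeds; "joint_torque": joint torques, N m; "ee_pos": TCP position; "ee_rot": TCP orientation; "wrist_force": force on the tool from outside, world axes, zero at the start; "ft_torque": the same for the moment, N m; "grip_width": opening from 0.0 (shut) to 1.0 (fully open); "grasp_force": force on a finger pad.
Only numpy, scipy, OpenCV 4.12 (cv2) and the standard library are available. Lean on these libraries where they do the work, as an engineer would, in place of code of your own. Each camera call takes 0.05 s, during which the arm holds its last target. There are 200 camera calls.

## Working session

There is one attempt and no reset: what is moved stays moved. The work goes in short steps, Python scripts to look and compute and a tool call to move; the robot and the scene stay as the last step left them, time stands still between calls to the robot, and variables do not carry over. Pictures are saved under pics/ and viewed, at most 10 in all, crops included, and the job is handed in when it is done.

Besides the shell and the picture viewer there is one more tool, called after "Call:" as name(argument=value, ...) on one line, values as JSON. play_rows: Moves the arm, as the interface text tells. Its arguments: {"type":"object","properties":{"moves":{"type":"string"}},"required":["moves"]}

```bash
mkdir -p pics; ls; python3 - <<'E'
from station import manip
import cv2,numpy as np,json
s=manip.observe();print(s)
a=manip.camera("side");b=manip.camera("top")
for n,i in(("side",a),("top",b)):
    cv2.imwrite(f"pics/{n}0.png",i[:,:,::-1]);p=manip.camera_params(n);print(n,{k:np.round(v,4).tolist() for k,v in p.items()})
E
```

```text
pics
{'clock': 0.0, 'joint_positions': array([ 1.15820426,  0.5765142 ,  0.02478824,  1.43789708, -0.01499941,
        1.12897913, -0.05649044]), 'qvel': array([-0.00148382,  0.00036402,  0.00146471, -0.00019692, -0.00033435,
       -0.00167541, -0.00026049]), 'joint_torque': array([-1.24949325e-03, -7.65765953e+01,  2.24971801e+00, -2.85969508e+01,
        1.52209844e-02,  1.26078466e-02, -2.70280950e-06]), 'ee_pos': array([ 217.8628357 , -638.44103538,  249.15725262]), 'ee_rot': array([ 9.86509618e-01,  1.63701322e-01, -1.58584257e-04, -7.91486581e-04]), 'wrist_force': array([-0.32567412,  0.10181722,  0.27002755]), 'ft_torque': array([ 0.01226475, -0.00784747,  0.01822519]), 'grasp_force': 0.0, 'grip_width': 1.00450720227248}
side {'fx': 451.7468, 'fy': 451.7468, 'cx': 275.4395, 'cy': 209.2793, 'distortion': [-0.1387, 0.0, 0.0, 0.0, 0.0], 'world_to_cam': [[-0.945, -0.3268, 0.0159, 459.8082], [0.2437, -0.6707, 0.7006, -229.6012], [-0.2182, 0.6659, 0.7134, -1107.6687], [0.0, 0.0, 0.0, 1.0]]}
top {'fx': 474.184, 'fy': 474.184, 'cx': 278.6388, 'cy': 205.2876, 'distortion': [-0.1568, 0.0, 0.0, 0.0, 0.0], 'world_to_cam': [[0.0268, -0.9996, 0.0055, -72.5198], [0.9893, 0.0273, 0.1436, -485.104], [-0.1437, 0.0016, 0.9896, -1141.7854], [0.0, 0.0, 0.0, 1.0]]}
```

View pics/side0.png

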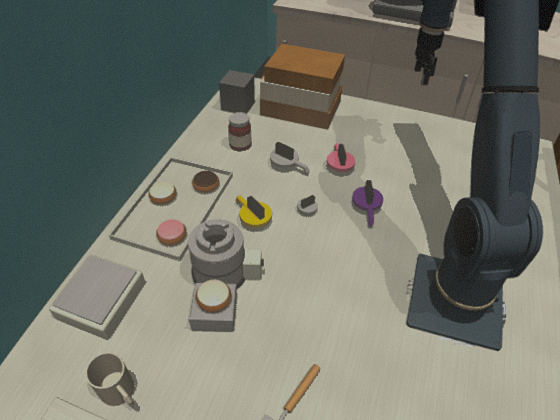

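View pics/top0.png

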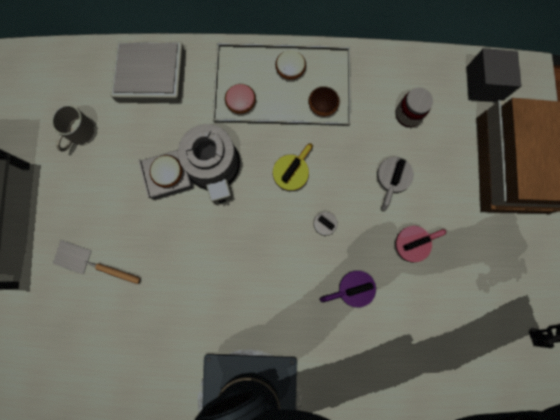

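Side view shows the steel head at about (287,158), the filler at (217,250) with the rest at (213,305), and the cap at (307,206). In the top view the head is at (395,173) with its spout tip at (388,205). The collar is at (207,148), the rest at (165,172), the switch box at (219,190) and the cap at (325,223).

```bash
cat > h.py <<'E'
import numpy as np,cv2
from station import manip
def ray(n,uv,p=None):
    p=p or manip.camera_params(n)
    K=np.array([[p["fx"],0,p["cx"]],[0,p["fy"],p["cy"]],[0,0,1]])
    u=cv2.undistortPoints(np.float64(uv).reshape(-1,1,2),K,np.float64(p["distortion"])).reshape(-1,2)
    d=np.c_[u[:,0],-u[:,1],-np.ones(len(u))]
    T=np.array(p["world_to_cam"]);R=T[:3,:3]
    return -R.T@T[:3,3], d@R
def plane(n,uv,z,p=None):
    o,d=ray(n,uv,p); return o+d*((z-o[2])/d[:,2])[:,None]
def pix(n,X,p=None):
    p=p or manip.camera_params(n)
    K=np.array([[p["fx"],0,p["cx"]],[0,p["fy"],p["cy"]],[0,0,1]])
    T=np.array(p["world_to_cam"]);c=np.atleast_2d(X)@T[:3,:3].T+T[:3,3]
    return cv2.projectPoints((c*[1,-1,-1]),np.zeros(3),np.zeros(3),K,np.float64(p["distortion"]))[0].reshape(-1,2)
def tri(a,ua,b,ub):
    o1,d1=ray(a,ua);o2,d2=ray(b,ub);d1=d1[0]/np.linalg.norm(d1);d2=d2[0]/np.linalg.norm(d2)
    s=np.linalg.lstsq(np.c_[d1,-d2],o2-o1,rcond=None)[0]
    return (o1+d1*s[0]+o2+d2*s[1])/2,np.linalg.norm(o1+d1*s[0]-o2-d2*s[1])
E
python3 - <<'E'
from h import *
t=cv2.imread("pics/top0.png");s=cv2.imread("pics/side0.png")
c=lambda i,x,y,w=100,h=75:cv2.resize(i[y:y+h,x:x+w],None,fx=4,fy=4,interpolation=cv2.INTER_CUBIC)
im=np.vstack([np.hstack([c(t,135,115),c(t,345,140)]),np.hstack([c(s,165,210),c(s,240,125)])])
cv2.imwrite("pics/crops.png",np.clip(im*1.6,0,255).astype(np.uint8))
# head bar
g=t[140:215,365:425].max(2)
m=np.uint8(g<45);n,l,st,ce=cv2.connectedComponentsWithStats(m)
for i in range(1,n):
    if st[i,4]>30:
        pts=np.argwhere(l==i)[:,::-1]+[365,140];P=plane("top",pts,73)[:,:2];r=cv2.minAreaRect(np.float32(P));print(st[i],pts.mean(0),P.mean(0),r)
E
```

```text
[ 26  19  14  26 191] [397.56544503 171.91099476] [ 572.37420611 -349.11952442] ((572.6034545898438, -349.2392883300781), (18.785587310791016, 67.7685546875), 72.75653839111328)
```

View pics/crops.png

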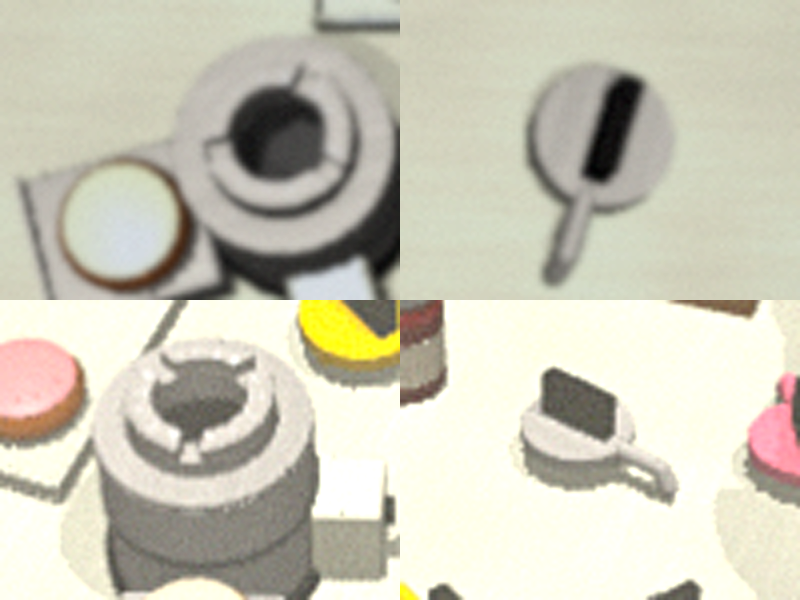

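The crops show the three collar slots. In top pixels they lie near (209.5,134.5), (189.5,152) and (218,154), around a collar centre of about (204.5,150). The head's spout points down (−x), slightly to the left.

```bash
python3 - <<'E'
from h import *
q=lambda a,ox,oy:np.array(a)/4.0-0.375+[ox,oy]
# collar top outline & slots, in both views
tc=plane("top",q([(205,138),(352,138),(279,65),(279,210)],135,115),151)[:,:2];print("collar edge top",tc.round(0),tc.mean(0))
sc=plane("side",q([(123,94),(279,94),(200,40),(200,143)],165,210),151)[:,:2];print("collar edge side",sc.round(0))
for nm,pts,o in(("top",[(298,78),(218,147),(333,155)],(135,115)),("side",[(165,68),(245,68),(193,145)],(165,210))):
    print(nm,plane(nm,q(pts,*o),151)[:,:2].round(1))
# tank top outline in top crop (z=130): left 177,right 392, top 37
print("tank",plane("top",q([(177,140),(393,140),(285,37),(285,253)],135,115),130)[:,:2].round(1))
# bun
t=cv2.imread("pics/top0.png")
print("bun",plane("top",q([(123,225)],135,115),72)[:,:2].round(1), "rest corners",plane("top",q([(22,182),(52,292),(220,283)],135,115),45)[:,:2].round(1))
print("switch box",plane("top",q([(325,280)],135,115),70)[:,:2].round(1))
print("head flange",plane("top",q([(530,140),(674,140),(602,64),(602,208)],345-100,140),34)[:,:2].round(1),"spout end",plane("top",q([(553,268),(572,215)],245,140),22)[:,:2].round(1))
p=manip.camera_params("wrist");T=np.array(p["world_to_cam"]);print("wristcam",(-T[:3,:3].T@T[:3,3]).round(0),T[:3,:3].round(2).tolist(),p["fx"])
E
```

```text
collar edge top [[594. 157.]
 [596.  72.]
 [639. 117.]
 [553. 112.]] [595.448829   114.38558998]
collar edge side [[642. 132.]
 [556. 101.]
 [617.  77.]
 [584. 150.]]
top [[631.  105.1]
 [589.1 149. ]
 [585.8  82.6]]
side [[627.4 104.7]
 [582.8  88.5]
 [587.1 153.1]]
tank [[598.2 177.7]
 [601.   50.8]
 [662.2 117.5]
 [532.4 110.4]]
bun [[559.1 220.5]] rest corners [[591.2 294.3]
 [521.1 269.6]
 [529.4 163.5]]
switch box [[528.3  94.5]]
head flange [[ 572.3 -306.3]
 [ 575.4 -399.6]
 [ 623.5 -353.5]
 [ 530.  -352.2]] spout end [[ 492.7 -323.2]
 [ 527.1 -335.7]]
wristcam [ 281. -618.  373.] [[0.32, -0.95, -0.0], [0.91, 0.31, -0.26], [0.25, 0.08, 0.97]] 333.2209109211161
```

Estimates so far: the head is at about (574,-351) with x at 162°. The collar axis is at about (598,114), and the keyed spout direction is about 241°. I'll take a close look at the filler with the wrist camera before grasping.

Careful with the scale: shifts go in shares of 0.8 m and turns go in shares of 2 pi rad. That gives: -0.647 m / 0.8 = -0.8088, 0.578 m / 0.8 = 0.7225, -2.5 rad / 6.2832 = -0.3979.

Call:
play_rows(moves="0.7225 -0.8088 -0.1625 -0.3979 0.085;0.7225 -0.8088 -0.1625 -0.3979 0.085;0.7225 -0.8088 -0.1625 -0.3979 0.085;0.7225 -0.8088 -0.1625 -0.3979 0.085;0.7225 -0.8088 -0.1625 -0.3979 0.085;0.7225 -0.8088 -0.1625 -0.3979 0.085;0.7225 -0.8088 -0.1625 -0.3979 0.085;0.7225 -0.8088 -0.1625 -0.3979 0.085;0.7225 -0.8088 -0.1625 -0.3979 0.085;0.7225 -0.8088 -0.1625 -0.3979 0.085;0.7225 -0.8088 -0.1625 -0.3979 0.085;0.7225 -0.8088 -0.1625 -0.3979 0.085;0.7225 -0.8088 -0.1625 -0.3979 0.085;0.7225 -0.8088 -0.1625 -0.3979 0.085;0.7225 -0.8088 -0.1625 -0.3979 0.085;0.7225 -0.8088 -0.1625 -0.3979 0.085;0.7225 -0.8088 -0.1625 -0.3979 0.085;0.7225 -0.8088 -0.1625 -0.3979 0.085;0.7225 -0.8088 -0.1625 -0.3979 0.085;0.7225 -0.8088 -0.1625 -0.3979 0.085")

```text
clock: 1.77
ee_pos: [539.5, 121.8, 373.7]
ee_rot: [0.153, 0.988, -0.0, -0.0]
wrist_force: [1.4, -0.0, -0.3]
grip_width: 0.992
grasp_force: 0.0
```

```bash
cat >> h.py <<'E'
def rel(x,y,z,a):
    "move args (mm, deg of tool x) from the present pose"
    from scipy.spatial.transform import Rotation as R
    s=manip.observe();M=R.from_quat(s["ee_rot"]).as_matrix()
    d=M.T@(np.array([x,y,z])-s["ee_pos"])/1000
    cur=np.arctan2(M[1,0],M[0,0]);tw=-((np.deg2rad(a)-cur+np.pi)%(2*np.pi)-np.pi)
    print("clock",round(s["clock"],2),"tcp",s["ee_pos"].round(1),"toolx",np.rad2deg(cur).round(2),"j7",s["joint_positions"][6].round(2),"F",s["wrist_force"].round(1),"tilt",M[2].round(3)," move",d.round(4),"twist",tw.round(3))
E
python3 - <<'E'
from h import *
import json
rel(556,160,380,162)
p=manip.camera_params("wrist");i=manip.camera("wrist")
cv2.imwrite("pics/w1.png",i[:,:,::-1]);json.dump({k:np.array(v).tolist() for k,v in p.items()},open("w1.json","w"))
E
```

```text
clock 1.77 tcp [539.5 121.8 373.7] toolx 162.39 j7 0.67 F [ 1.4 -0.  -0.3] tilt [ 0. -0. -1.]  move [-0.0042  0.0414 -0.0064] twist 0.007
```

View pics/w1.png

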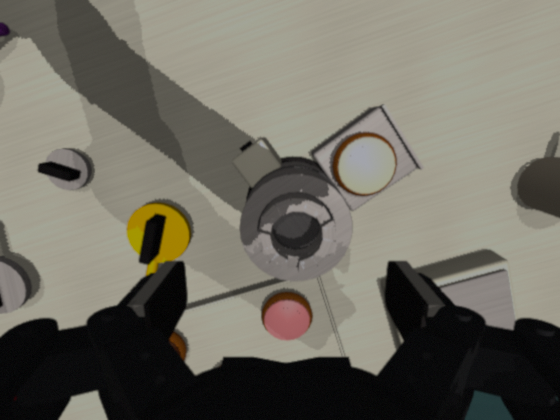

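The wrist view shows the collar around (298,230), with the rest's top corners at about (381,106), (420,167) and (311,153). The bun is at (365,163) and the switch box at (257,163). I'll zoom in on the collar.

```bash
python3 - <<'E'
from h import *
import json
p=json.load(open("w1.json"))
i=cv2.imread("pics/w1.png")
c=np.clip(cv2.resize(i[160:300,225:425][:, :130],None,fx=4.2,fy=4.2,interpolation=cv2.INTER_CUBIC)*1.5,0,255)
cv2.imwrite("pics/w1c.png",c)
R=plane("wrist",[(381,106),(420,167),(311,153)],45,p)[:,:2];print(R.round(1))
for a,b in((0,1),(0,2)):
    v=R[b]-R[a];print(np.hypot(*v).round(1),np.rad2deg(np.arctan2(v[1],v[0])).round(1))
E
```

```text
[[498.9 263.6]
 [592.  295.8]
 [529.2 160.3]]
98.5 19.1
107.6 -73.7[ WARN:0@0.417] global loadsave.cpp:1063 imwrite_ Unsupported depth image for selected encoder is fallbacked to CV_8U.
```

View pics/w1c.png

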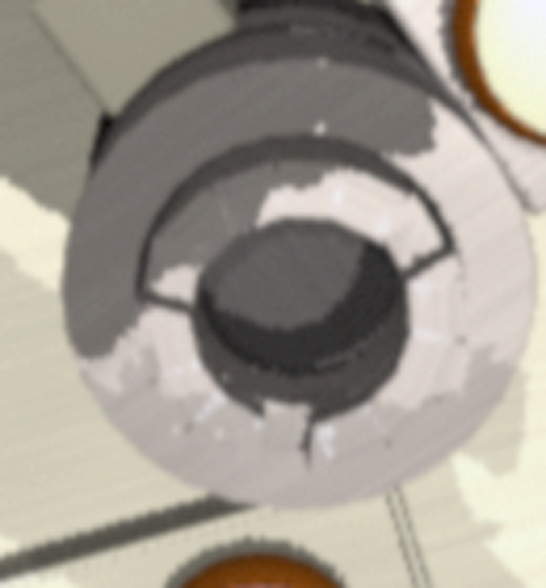

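The zoom shows one dark wall of each of three slots. The left wall runs (140,300)–(195,315), the right wall (405,280)–(452,254), and the bottom slot opens between x of about 263 and 308.

```bash
python3 - <<'E'
from h import *
import json
p=json.load(open("w1.json"))
q=lambda a:np.array(a)/4.2-0.38+[225,160]
C=np.array([597.5,114.2])
def ang(v):return np.rad2deg(np.arctan2(v[...,1],v[...,0])).round(1)
for nm,a in(("left",[(140,300),(195,315)]),("right",[(405,280),(452,254)]),("bottom",[(263,408),(306,425),(306,458)])):
    P=plane("wrist",q(a),151,p)[:,:2];v=P-C;print(nm,P.round(1),np.hypot(*v.T).round(1),ang(v), "line dir",ang(P[1]-P[0]))
    n=P[1]-P[0];n=np.array([-n[1],n[0]])/np.hypot(*n);print("  offset of wall from centre",(v@n).round(1))
# tank and collar circles
P=plane("wrist",q([(63,290),(536,290),(300,58),(300,508)]),130,p)[:,:2];print("tank",P.round(1),(P[0]+P[1])/2,(P[2]+P[3])/2)
R=plane("wrist",q([(193,310),(410,310),(300,218),(300,415)]),151,p)[:,:2];print("bore",R.round(1))
E
```

```text
left [[580.6  76.4]
 [588.9  88.8]] [41.4 26.8] [-114.1 -108.7] line dir 56.3
  offset of wall from centre [-7. -7.]
right [[596.3 143.9]
 [593.1 157.4]] [29.7 43.4] [92.4 95.8] line dir 103.0
  offset of wall from centre [-5.5 -5.5]
bottom [[619.3  97.9]
 [627.5 107.4]
 [636.7 104.6]] [27.3 30.7 40.3] [-36.8 -12.8 -13.8] line dir 49.4
  offset of wall from centre [-27.2 -27.2 -36. ]
tank [[577.7  53.1]
 [617.2 177.7]
 [535.8 134.6]
 [660.8  96.1]] [597.47421108 115.43976727] [598.34044901 115.33133584]
bore [[587.4  88.7]
 [604.6 142.9]
 [572.  122.8]
 [624.2 106.7]]
```

The slots agree on a keying direction of about 236°, and the filler's y axis is at about 107.8°. I'm moving above the head for a check before the grasp.

```bash
python3 -c "
from h import *
rel(573,-351,210,162.3)"
```

```text
clock 1.82 tcp [540.8 130.4 374.6] toolx 163.38 j7 0.67 F [-0.3  4.7  1.5] tilt [ 0.     0.007 -1.   ]  move [-0.1686 -0.4531  0.1616] twist 0.019
```

To row units: -0.453 m / 0.8 = -0.5663, -0.169 m / 0.8 = -0.2113, 0.01 rad / 6.2832 = 0.0016.

Call:
play_rows(moves="-0.2113 -0.5663 0.2025 0.0016 0.085;-0.2113 -0.5663 0.2025 0.0016 0.085;-0.2113 -0.5663 0.2025 0.0016 0.085;-0.2113 -0.5663 0.2025 0.0016 0.085;-0.2113 -0.5663 0.2025 0.0016 0.085;-0.2113 -0.5663 0.2025 0.0016 0.085;-0.2113 -0.5663 0.2025 0.0016 0.085;-0.2113 -0.5663 0.2025 0.0016 0.085;-0.2113 -0.5663 0.2025 0.0016 0.085;-0.2113 -0.5663 0.2025 0.0016 0.085;-0.2113 -0.5663 0.2025 0.0016 0.085;-0.2113 -0.5663 0.2025 0.0016 0.085;-0.2113 -0.5663 0.2025 0.0016 0.085;-0.2113 -0.5663 0.2025 0.0016 0.085;-0.2113 -0.5663 0.2025 0.0016 0.085;-0.2113 -0.5663 0.2025 0.0016 0.085;-0.2113 -0.5663 0.2025 0.0016 0.085")

```text
clock: 3.23
ee_pos: [561.1, -361.3, 212.2]
ee_rot: [0.16, 0.987, 0.0, 0.0]
wrist_force: [0.0, 0.6, 0.5]
grip_width: 0.991
grasp_force: 0.0
```

```bash
python3 - <<'E'
from h import *
import json
rel(573,-351,210,162.3)
p=manip.camera_params("wrist");i=manip.camera("wrist")
cv2.imwrite("pics/w2.png",i[:,:,::-1]);json.dump({k:np.array(v).tolist() for k,v in p.items()},open("w2.json","w"))
m=np.uint8(i.max(2)<50);n,l,st,ce=cv2.connectedComponentsWithStats(m)
for k in range(1,n):
    if st[k,4]>200: print(st[k],ce[k].round(1))
E
```

```text
clock 3.23 tcp [ 561.1 -361.3  212.2] toolx 161.63 j7 1.39 F [0.  0.6 0.5] tilt [-0.001  0.    -1.   ]  move [-0.008   0.0135  0.0022] twist -0.012
[ 126    0   84   59 2875] [164.1  24.6]
[448   0  42   9 234] [469.6   2.9]
[ 289  175   21   79 1477] [298.3 213.9]
[    0   193   560   227 57604] [259.4 351.6]
[274 321  61  26 381] [302.3 328.3]
```

View pics/w2.png

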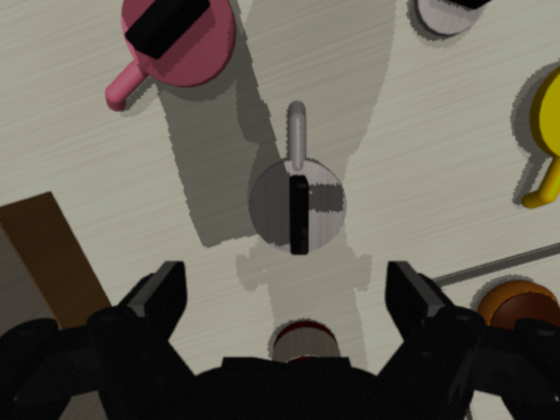

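The head is at about (298,205) with its spout pointing straight up to (297,103). The bar spans rows 175–253.

```bash
python3 - <<'E'
from h import *
import json
p=json.load(open("w2.json"));i=cv2.imread("pics/w2.png")
m=np.uint8(i.max(2)<50);n,l,st,ce=cv2.connectedComponentsWithStats(m)
k=[k for k in range(1,n) if abs(ce[k]-[298.3,213.9]).max()<3][0]
P=plane("wrist",np.argwhere(l==k)[:,::-1],73,p)[:,:2]
r=cv2.minAreaRect(np.float32(P));print("bar",r);print(cv2.boxPoints(r).round(1))
F=plane("wrist",[(249,205),(346.5,205),(298,157.5),(298,252)],34,p)[:,:2];print("flange",F.round(1),(F[0]+F[1])/2,(F[2]+F[3])/2)
v=plane("wrist",[(297,103)],20,p)[0,:2];print("spout end",v)
for nm in("top","side"):pass
E
```

```text
bar ((574.6827392578125, -354.7034606933594), (16.088245391845703, 66.70126342773438), 71.80621337890625)
[[ 540.5 -351.9]
 [ 603.9 -372.8]
 [ 608.9 -357.5]
 [ 545.5 -336.6]]
flange [[ 561.8 -397.9]
 [ 590.5 -311.3]
 [ 534.2 -340.9]
 [ 621.2 -368.8]] [ 576.14338021 -354.60351113] [ 577.67286402 -354.8447064 ]
spout end [ 489.03211602 -326.83592786]
```

To row units: 0.152 m / 0.8 = 0.19, 0.145 m / 0.8 = 0.1813, -0.006 rad / 6.2832 = -0.001.

Call:
play_rows(moves="-0.0138 0.015 0.0375 -0.001 0.085;-0.0138 0.015 0.0875 -0.001 0.085;-0.0138 0.015 0.1375 -0.001 0.085;-0.0138 0.015 0.1625 -0.001 0.085;-0.0138 0.015 0.1813 -0.001 0.085;-0.0138 0.015 0.19 -0.001 0.085;-0.0138 0.015 0.19 -0.001 0.085;-0.0138 0.015 0.19 -0.001 0.085;-0.0138 0.015 0.19 -0.001 0.085")

```text
clock: 4.03
ee_pos: [575.8, -355.0, 61.1]
ee_rot: [0.158, 0.988, -0.0, 0.001]
wrist_force: [0.8, 0.2, 1.1]
grip_width: 0.995
grasp_force: 0.0
```

```bash
python3 -c "
from h import *
rel(575.5,-353.5,60,162)"
```

```text
clock 4.03 tcp [ 575.8 -355.    61.1] toolx 161.86 j7 1.27 F [0.8 0.2 1.1] tilt [-0.002 -0.    -1.   ]  move [0.0007 0.0014 0.0011] twist -0.002
```

To row units: 0.001 m / 0.8 = 0.0013.

Call:
play_rows(moves="0 0 0.0013 0 0.05;0 0 0.0013 0 0.03;0 0 0.0013 0 0.015;0 0 0.0013 0 0;0 0 0.0013 0 0;0 0 0.0013 0 0;0 0 0.0013 0 0;0 0 0.0013 0 0;0 0 0.0013 0 0;0 0 0.0013 0 0")

```text
clock: 4.87
ee_pos: [574.8, -355.1, 58.6]
ee_rot: [0.158, 0.987, -0.0, 0.0]
wrist_force: [-0.3, 0.7, 2.3]
grip_width: 0.179
grasp_force: 61.7
```

To row units: 0.454 m / 0.8 = 0.5675, -0.19 m / 0.8 = -0.2375, -1.29 rad / 6.2832 = -0.2053.

Call:
play_rows(moves="0 0 -0.0375 0 0;0 0 -0.0875 0 0;0 0 -0.1375 0 0;0 0 -0.1875 0 0;0 0 -0.2375 0 0;0.155 0.5675 -0.2375 -0.2053 0;0.155 0.5675 -0.2375 -0.2053 0;0.155 0.5675 -0.2375 -0.2053 0;0.155 0.5675 -0.2375 -0.2053 0;0.155 0.5675 -0.2375 -0.2053 0;0.155 0.5675 -0.2375 -0.2053 0;0.155 0.5675 -0.2375 -0.2053 0;0.155 0.5675 -0.2375 -0.2053 0;0.155 0.5675 -0.2375 -0.2053 0;0.155 0.5675 -0.2375 -0.2053 0;0.155 0.5675 -0.2375 -0.2053 0;0.155 0.5675 -0.2375 -0.2053 0;0.155 0.5675 -0.2375 -0.2053 0;0.155 0.5675 -0.2375 -0.2053 0;0.155 0.5675 -0.2375 -0.2053 0")

```text
clock: 6.53
ee_pos: [598.3, 113.9, 247.8]
ee_rot: [-0.467, 0.884, -0.0, -0.001]
wrist_force: [0.6, -0.8, -4.3]
grip_width: 0.181
grasp_force: 60.8
```

```bash
python3 - <<'E'
from h import *
rel(597.7,115,213,236)
import json
p=manip.camera_params("wrist");i=manip.camera("wrist");s=manip.camera("side")
cv2.imwrite("pics/w3.png",np.hstack([cv2.resize(i,(400,300)),cv2.resize(s[150:300,120:320],(400,300))])[:,:,::-1]);
print(manip.observe()["grip_width"],manip.observe()["joint_positions"].round(2))
# spout tip prediction in wrist: head origin TCP-58.6 
E
```

```text
clock 6.53 tcp [598.3 113.9 247.8] toolx -124.3 j7 1.75 F [ 0.6 -0.8 -4.3] tilt [ 0.002  0.    -1.   ]  move [-0.0007  0.0011  0.0348] twist -0.005
0.17681886788487983 [ 0.33  0.64 -1.01  1.6   0.56  1.23  1.75]
```

View pics/w3.png

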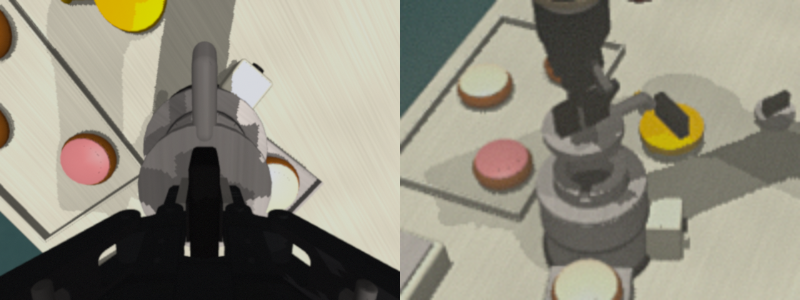

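The head is held straight above the collar, with its spout about 236° round. Now lowering in small steps while watching the force.

To row units: 0.045 m / 0.8 = 0.0563, 0.001 m / 0.8 = 0.0013, -0.005 rad / 6.2832 = -0.0008.

Call:
play_rows(moves="-0.0006 0.0013 0.0188 -0.0008 0;-0.0006 0.0013 0.0313 -0.0008 0;-0.0006 0.0013 0.04 -0.0008 0;-0.0006 0.0013 0.045 -0.0008 0;-0.0006 0.0013 0.0488 -0.0008 0;-0.0006 0.0013 0.0513 -0.0008 0;-0.0006 0.0013 0.0538 -0.0008 0;-0.0006 0.0013 0.055 -0.0008 0;-0.0006 0.0013 0.0563 -0.0008 0;-0.0006 0.0013 0.0563 -0.0008 0")

```text
clock: 7.47
ee_pos: [597.9, 116.0, 203.6]
ee_rot: [-0.47, 0.883, -0.0, 0.0]
wrist_force: [-0.3, -0.1, -2.7]
grip_width: 0.18
grasp_force: 61.0
```

```bash
python3 -c "
from h import *
rel(597.7,115,190,236)"
```

```text
clock 7.47 tcp [597.9 116.  203.6] toolx -123.95 j7 1.71 F [-0.3 -0.1 -2.7] tilt [-0. -0. -1.]  move [ 0.001  -0.0004  0.0136] twist 0.001
```

To row units: 0.006 m / 0.8 = 0.0075, 0.001 m / 0.8 = 0.0013.

Call:
play_rows(moves="0.0006 0 0.0013 0 0;0.0006 0 0.0025 0 0;0.0006 0 0.0038 0 0;0.0006 0 0.005 0 0;0.0006 0 0.0063 0 0;0.0006 0 0.0069 0 0;0.0006 0 0.0075 0 0;0.0006 0 0.0075 0 0")

```text
clock: 8.13
ee_pos: [597.4, 115.1, 197.2]
ee_rot: [-0.47, 0.883, -0.0, -0.0]
wrist_force: [-0.8, -3.5, -2.4]
grip_width: 0.178
grasp_force: 61.0
```

To row units: 0.006 m / 0.8 = 0.0075, 0.0055 m / 0.8 = 0.0069.

Call:
play_rows(moves="0 0 0.0013 0 0;0 0 0.0025 0 0;0 0 0.0038 0 0;0 0 0.005 0 0;0 0 0.0063 0 0;0 0 0.0069 0 0;0 0 0.0075 0 0;0 0 0.0075 0 0")

```text
clock: 8.8
ee_pos: [597.4, 115.1, 191.3]
ee_rot: [-0.47, 0.883, -0.0, -0.0]
wrist_force: [-0.9, -4.1, -2.3]
grip_width: 0.177
grasp_force: 61.2
```

To row units: 0.002 m / 0.8 = 0.0025, 0.0015 m / 0.8 = 0.0019.

Call:
play_rows(moves="0 0 0.0006 0 0;0 0 0.0013 0 0;0 0 0.0019 0 0;0 0 0.0025 0 0;0 0 0.0025 0 0")

```text
clock: 9.22
ee_pos: [597.4, 115.1, 189.9]
ee_rot: [-0.47, 0.883, -0.0, -0.0]
wrist_force: [-4.2, -6.2, 2.9]
grip_width: 0.174
grasp_force: 61.9
```

The head is keyed and seated, with light contact. I'll begin screwing clockwise, sinking 1.9 mm per rad, with a slight lateral ease.

To row units: 0.001 m / 0.8 = 0.0013, 0.0007 m / 0.8 = 0.0009, 0.4 rad / 6.2832 = 0.0637.

Call:
play_rows(moves="0.0006 0 0 0.008 0;0.0013 0 0 0.0159 0;0.0013 0 0.0003 0.0239 0;0.0013 0 0.0004 0.0318 0;0.0013 0 0.0005 0.0398 0;0.0013 0 0.0006 0.0477 0;0.0013 0 0.0008 0.0557 0;0.0013 0 0.0009 0.0637 0;0.0013 0 0.0009 0.0637 0")

```text
clock: 9.97
ee_pos: [597.0, 115.5, 189.2]
ee_rot: [-0.285, 0.959, 0.0, 0.0]
wrist_force: [-3.2, -0.9, 1.4]
grip_width: 0.179
grasp_force: 61.6
```

```bash
python3 -c "
from h import *
rel(597.4,115,190,107.8);print(manip.observe()['ft_torque'])"
```

```text
clock 9.97 tcp [597.  115.5 189.2] toolx -146.94 j7 1.36 F [-3.2 -0.9  1.4] tilt [-0.001  0.    -1.   ]  move [-0.0001 -0.0007 -0.0008] twist 1.837
[-0.53809751  0.50214212 -0.03064633]
```

To row units: 0.0015 m / 0.8 = 0.0019, 0.0008 m / 0.8 = 0.001, 0.8 rad / 6.2832 = 0.1273.

Call:
play_rows(moves="0 -0.0006 0.0003 0.0127 0;0 -0.0006 0.0004 0.0255 0;0 -0.0006 0.0005 0.0382 0;0 -0.0006 0.0008 0.0509 0;0 -0.0006 0.001 0.0637 0;0 -0.0006 0.0011 0.0764 0;0 -0.0006 0.0014 0.0891 0;0 -0.0006 0.0015 0.1019 0;0 -0.0006 0.0018 0.1146 0;0 -0.0006 0.0019 0.1273 0")

```text
clock: 10.8
ee_pos: [597.4, 116.2, 187.7]
ee_rot: [0.111, 0.994, 0.001, 0.0]
wrist_force: [-1.3, 2.2, 0.4]
grip_width: 0.176
grasp_force: 61.5
```

```bash
python3 -c "
from h import *
rel(597.4,115,190,107.8);print(manip.observe()['ft_torque'])"
```

```text
clock 10.8 tcp [597.4 116.2 187.7] toolx 167.29 j7 0.68 F [-1.3  2.2  0.4] tilt [-0.001  0.002 -1.   ]  move [-0.0003 -0.0012 -0.0023] twist 1.038
[0.05406649 0.4503805  0.30349696]
```

To row units: 0.002 m / 0.8 = 0.0025, 0.0012 m / 0.8 = 0.0015, 1.03 rad / 6.2832 = 0.1639.

Call:
play_rows(moves="0 -0.0004 0.0003 0.0127 0;0 -0.0008 0.0004 0.0255 0;0 -0.0008 0.0005 0.0382 0;0 -0.0008 0.0008 0.0509 0;0 -0.0008 0.001 0.0637 0;0 -0.0008 0.0011 0.0764 0;0 -0.0008 0.0014 0.0891 0;0 -0.0008 0.0015 0.1019 0;0 -0.0008 0.0018 0.1146 0;0 -0.0008 0.0019 0.1273 0;0 -0.0008 0.0021 0.1401 0;0 -0.0008 0.0024 0.1528 0;0 -0.0008 0.0025 0.1639 0;0 -0.0008 0.0025 0.1639 0;0 -0.0008 0.0025 0.1639 0")

```text
clock: 12.05
ee_pos: [598.1, 116.0, 185.9]
ee_rot: [0.584, 0.812, 0.002, 0.0]
wrist_force: [2.4, 4.8, -0.7]
grip_width: 0.182
grasp_force: 61.4
```

```bash
python3 - <<'E'
from h import *
rel(597.4,115,186,107.8);print(manip.observe()['ft_torque'])
i=manip.camera("wrist");s=manip.camera("top")
cv2.imwrite("pics/w4.png",np.hstack([cv2.resize(i,(400,300)),cv2.resize(s[100:220,120:280],(400,300),interpolation=cv2.INTER_CUBIC)])[:,:,::-1]);
E
```

```text
clock 12.05 tcp [598.1 116.  185.9] toolx 108.57 j7 -0.18 F [ 2.4  4.8 -0.7] tilt [ 0.002  0.003 -1.   ]  move [-0.0007 -0.001  -0.0001] twist 0.013
[ 1.19000544 -0.56722248  0.05582207]
```

View pics/w4.png

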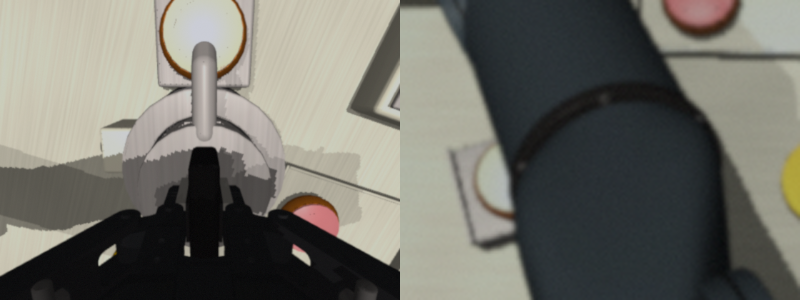

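The spout points straight over the doughnut, parallel with the rest's sides. Releasing and lifting clear.

To row units: -0.14 m / 0.8 = -0.175, -0.12 m / 0.8 = -0.15, 0.01 rad / 6.2832 = 0.0016.

Call:
play_rows(moves="-0.0013 0 0 0.0016 0;-0.0013 0 0 0.0016 0;-0.0013 0 0 0.0016 0.03;-0.0013 0 0 0.0016 0.05;-0.0013 0 0 0.0016 0.07;-0.0013 0 0 0.0016 0.07;-0.0013 0 0 0.0016 0.07;-0.0013 0 -0.0125 0.0016 0.07;-0.0013 0 -0.0375 0.0016 0.07;-0.0013 0 -0.075 0.0016 0.07;-0.0013 0 -0.1125 0.0016 0.07;-0.0013 0 -0.15 0.0016 0.07;-0.0013 0 -0.175 0.0016 0.07;-0.0013 0 -0.175 0.0016 0.07;-0.0013 0 -0.175 0.0016 0.07")

```text
clock: 13.4
ee_pos: [597.8, 113.0, 327.1]
ee_rot: [0.59, 0.808, 0.001, 0.001]
wrist_force: [-0.1, 0.5, -0.9]
grip_width: 0.819
grasp_force: 0.0
```

```bash
python3 - <<'E'
from h import *
import json
rel(597.4,115,300,107.8);print(manip.observe()['grip_width'])
p=manip.camera_params("wrist");i=manip.camera("wrist")
cv2.imwrite("pics/w5.png",i[:,:,::-1]);json.dump({k:np.array(v).tolist() for k,v in p.items()},open("w5.json","w"))
E
```

```text
clock 13.4 tcp [597.8 113.  327.1] toolx 107.71 j7 -0.12 F [-0.1  0.5 -0.9] tilt [-0.     0.003 -1.   ]  move [0.0021 0.0001 0.0271] twist -0.002
0.8192762817116621
```

View pics/w5.png

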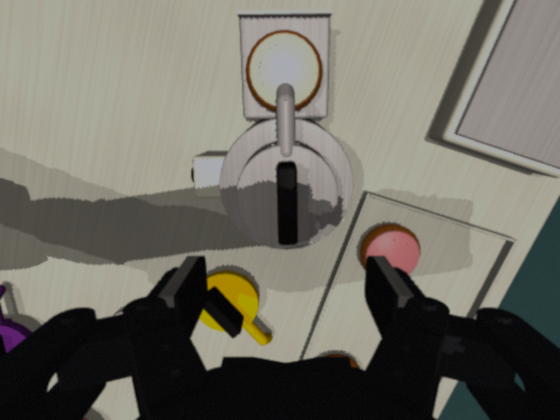

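The head is released and sits concentric on the collar. The bar spans (287,163)–(288,243), the spout tip is at (285,90), and the rest's top corners are near (239,15) and (330,14). A numeric check of the angle follows.

```bash
python3 - <<'E'
from h import *
import json
p=json.load(open("w5.json"));i=cv2.imread("pics/w5.png")
ang=lambda v:np.rad2deg(np.arctan2(v[1],v[0])).round(1)
m=np.uint8(i.max(2)<50);n,l,st,ce=cv2.connectedComponentsWithStats(m)
k=[k for k in range(1,n) if abs(ce[k]-[287,203]).max()<6][0]
r=cv2.minAreaRect(np.float32(plane("wrist",np.argwhere(l==k)[:,::-1],200,p)[:,:2]));print("bar",r)
R=plane("wrist",[(239,15),(330,14),(244,117),(328,118)],45,p)[:,:2];print(R.round(1),ang(R[1]-R[0])+90,ang(R[0]-R[2]),ang(R[1]-R[3]))
f=lambda uv,z:plane("wrist",[uv],z,p)[0,:2]
c=np.array(r[0]);t=f((285.5,92),145);print("spout tip",t,ang(t-c));rc=(R[0]+R[1])/2;print("axis->rest",ang(rc-[597.6,115]))
T=plane("wrist",[(219.5,183),(354,183)],130,p)[:,:2];print("tank mid",T.mean(0))
E
```

```text
bar ((599.1635131835938, 115.04049682617188), (15.654938697814941, 65.7734146118164), 18.24686050415039)
[[498.2 263.4]
 [591.8 294.5]
 [532.2 163. ]
 [626.3 192. ]] 108.3 108.7 108.6
spout tip [571.96333151 197.08308828] 108.3
axis->rest 107.8
tank mid [598.41360688 118.6688565 ]
```

Measured: spout at 108.3° against a filler y axis of 108.3°, head centred within about 1–2 mm, and robot clear. Handing the job in.

```bash
python3 -c "
from station import manip
print(manip.finish_job())"
```

```text
the job is handed in; nothing more can be done
None
```

The spout head is keyed in the collar, screwed down until the spout points over the rest (within about 1° of the filler's y axis by the wrist camera) and released; the job is handed in, and no verdict came back.

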